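# Open the safety-capped jar and hang its cap on the drip stand

## Robot

A 6-joint arm with a two-finger parallel gripper is mounted at the origin on a cart in front of the work surface, level with it; the furniture and walls round the work are solid. World frame = base frame: x ahead of the robot, y to its left, z up, the work surface at z = 0. Lengths are in m, angles in rad, forces in N, time in s.
With the tool pointing down it reaches from about 0.35 to 0.95 m from the base axis. Payload 17.4 kg.
Tool frame: the origin (TCP) lies at the very end of the fingers, on their centre line; the grasp point (between the pads) lies 19 mm behind it; z points along the fingers, y is the line along which they close (so a half turn about z gives the same grasp; the last joint's range is limited). The gripper opens to 93 mm and grips with 3 to 60 N. Pads are 15 mm wide; open, the fingers measure 128 mm over their backs; the gripper's body (75 mm by 188 mm) begins 65 mm behind the grasp point.
Start: joints at [-1.182, 0.116, 1.442, -0, 1.584, -0.038], TCP at [0.279, -0.614, 0.219] pointing down, gripper open.
Joint ranges: [-2.83, 2.83], [-0.83, 2.19], [0.07, 2.5], [-1.14, 4.28], [0.01, 3], [-2.97, 2.97]. Speed limits (rad/s): [1.89, 1.89, 2.22, 3.14, 3.14, 3.14].

## Interface

Orientations are given as a 3x3 rotation matrix whose columns are the frame's x, y, z axes.
In Python, from rig import manip gives the robot as it stands.
- The arm moves only by the tool move_arm, never from a script. Its argument "increments" is a list of rows, each an object of numbers: "rx", "ry", "rz": the turn, a rotation vector about the tool's x, y, z normalised to -1 to 1, where 1 is 180 degrees; "x", "y", "z": the shift along the tool's x, y, z normalised to -1 to 1, where 1 is 0.5 m; "jaw": the opening, from -1 (shut) to 1 (fully open). A call has 1 to 20 rows; each row shifts and turns the commanded pose from where the row before left it, along the tool's axes as they then stand; what a row does not reach is not made up. A row lasts 1/8 s, in which the tool goes at most 62.5 mm and 10.7 degrees, less where a joint would pass 70% of its speed; a pose out of reach is approached as far as the arm can. A call with a number of a shift or a turn outside -1 to 1 is refused whole. A call with a gripper value outside its range is refused whole. The fingers move at their own pace and stop on an object; "grip_force" is the grip in N (left out, the last holds). Time passes only in rows, so rows that do not move let the fingers close. It gives the time, the measured TCP pose, the force, the opening and the grip force at its end, in the units of the state.
- manip.state(): the state, without advancing time (a new reading comes with each control period).
- manip.grab_frame(name): name is "scene" or "top" or "wrist"; returns a dict with "color" (420x560x3 uint8, red, green, blue), "K" (3x3 intrinsics, pixels), "R" (3x3) and "t" (3): a world point X has camera coordinates R X + t. Camera axes: x right, y down, z forward; pixel columns grow to the right and rows downward; lengths in m; the calibration is good to about 2 mm. A picture is of the moment at which its call begins. There is no depth.
- manip.finish_job(): hands the job in; it is judged then, once.
The state is a dict: "clock": time; "qpos": joint angles; "qd": joint speeds; "effort": joint torques, N m; "position": TCP position; "eef_rot": TCP orientation; "force": force on the tool from outside, world axes, zero at the start; "ft_torque": the same for the moment, N m; "finger_gap": opening from 0.0 (shut) to 1.0 (fully open); "gripper_force": force on a finger pad.
Only numpy, scipy, OpenCV 4.12 (cv2) and the standard library are available. Lean on these libraries where they do the work, as an engineer would, in place of code of your own. Each camera call takes 0.05 s, during which the arm holds its last target. There are 200 camera calls.

## Task

Open the white jar: push its red safety cap down against the spring and, while it is held down, turn it anticlockwise seen from above until it comes free, then lift it off; do not force it round without pushing it down. Hang the cap upright by its crossbar on the empty drip stand: bring it in from the open front of the fork, over the upturned lips, and lower it until the bar rests on both prongs behind the lips; let go. Never set or drop the cap on the bench, leave the grey cap hanging, and do not knock over or shift the other things around.

Things in the scene. Friction and masses are not known exactly. Their poses are not given: they have to be found in the camera images.
- jar: White plastic jar (80 mm diameter, orange band) clamped in a round dark steel base of 110 mm; it can neither move nor turn. Origin at the centre of the underside, z up; shoulder 85 mm high. Its yaw is random and equals that of the locked cap within 0.1 rad.
- jar_neck (a point): Centre of the top of the jar's neck (38 mm diameter), 108 mm above its underside, under the cap. Three bayonet hooks with 4 mm lips on the neck lock the cap (do not force it past them unpressed); a spring plunger in it pushes the cap up: 8 N when locked, 14 N fully pressed.
- cap: Red cap, loose rigid piece of about 0.15 kg, locked on the jar at the start. Origin at the centre of the skirt's lower edge, z up; locked, it is 92 mm above the jar's underside. Ribbed skirt 62 mm in diameter, 28 mm high with a flat top (deck); on it a post (15 mm diameter, 22 mm high) carrying a crossbar 76 mm long along the cap's y, 14 mm wide along x, 14 mm high, ends black.
- cap_deck (a point): Centre of the cap's flat top, 28 mm above its origin. To open: push down 4.5 to 6.5 mm (7 mm is the bottom), hold down and turn anticlockwise from above. Past the lip, 40 to 80 degrees from the start (best 60), it is free: let up, it rises to 4 mm above the locked height and lifts straight off. Fingers may straddle the bar and press on the deck, or grip the bar.
- cap_bar (a point): Point on the red cap's axis at the level of the crossbar's underside, 50 mm above the cap's origin (the bar spans 50 to 64 mm); axes as the cap's.
- stand_empty: Empty drip stand, fixed. Origin on the bench under the middle of the seat, z up; -x points out of the open front. Grey base 97 x 90 x 8 mm, two steel uprights (front faces at x = 46 mm) and two level prongs along x, from x = -20 to +54 mm: 12 mm wide, 5 mm thick, tops 115 mm high, centred at y = -26 and +26 mm, 40 mm clear between.
- stand_empty_seat (a point): Middle of the seat, between the prongs, level with their tops, 115 mm above the bench; axes as the stand's. Lips (x = -20 to -16 mm) and rear stops (x = 16 to 20 mm) on the prongs stand 8 mm above it, 32 mm apart; the crossbar lies along y between them. When the cap hangs in the middle, cap_bar is here.
- stand_empty_front (a point): Middle between the tops of the two upturned lips at the front, 18 mm before the seat, 123 mm above the bench. The skirt does not pass between the prongs from above: bring the cap in level from the front, its deck under the prongs, post between them, bar underside 8 to 17 mm (best 12) above the prong tops, then lower it.
- stand_full: Same stand, fixed, with a grey cap hanging on it. Origin and axes as stand_empty. The jar and the two stands swap places from run to run.
- spare_cap: Grey loose cap of the same shape as the red one, hanging on the full stand; origin at the centre of the skirt's lower edge. To be left alone.
- cup_blue: Clear plastic cup with blue water look, 73 mm in diameter, 92 mm high; bystander, loose. Origin at the centre of the underside.
- wash_bottle: White wash bottle with red top and bent spout, 55 x 91 x 164 mm, loose bystander. Origin on the underside.
- dropper_0: Amber dropper bottle with black cap, 28 mm in diameter, 84 mm high, loose bystander. Origin at the centre of the underside.
- dropper_1: Pale green dropper bottle with white cap, 28 mm in diameter, 84 mm high, loose bystander. Origin at the centre of the underside.
- timer: Small beige timer, 58 x 66 x 19 mm, loose bystander. Origin at the centre of the underside.
- petri_0: Petri dish, 61 mm in diameter, 14 mm high, loose bystander. Origin at the centre of the underside.
Mind the look-alikes: they are no part of the job. Of the things that look like the cap, the smallest one is meant.

How it is judged:
On the way, in this order (a step that is already met when the one before it is completed fails the run):
1. the cap, still on the jar, is turned past the lip (more than 34 degrees from locked) (angle between the x axis of cap and the x axis of jar, either way round above 0.6 rad and z of cap in the frame of jar below 0.104 m and horizontal distance between cap and jar below 0.006 m), for 0.1 s.
2. the cap is lifted off the neck (z of cap in the frame of jar above 0.125 m), for 0.1 s.
At the end, for the whole second after the job is handed in: The red cap hangs upright (within 0.15 rad) and at rest on the empty stand: its crossbar lies on both prongs between lips and rear stops (cap_bar within 15 mm of the seat point sideways and 4 mm in height, bar within 0.35 rad of the stand's y axis), released (horizontal distance between cap_bar and stand_empty_seat below 0.015 m and z of cap_bar in the frame of stand_empty_seat between -0.004 and 0.004 m and angle between the y axis of cap and the y axis of stand_empty, either way round below 0.35 rad and angle between cap's own z axis and vertical below 0.15 rad and linear speed of cap below 0.03 m/s); the robot touches nothing.
It fails at once if the cap is forced past the lip without being pushed down (still on the neck, turned 15 to 26 degrees, less than 2 mm down) (angle between the x axis of cap and the x axis of jar, either way round between 0.26 and 0.45 rad and z of cap in the frame of jar between 0.09 and 0.0965 m and horizontal distance between cap and jar below 0.01 m).
It fails at once if the red cap is set down or dropped towards the bench (origin below 40 mm) (height (world z) of cap below 0.04 m).
It fails at once if the grey cap is shifted by more than 25 mm (distance of spare_cap from where it was at the start of the episode above 0.025 m).
It fails at once if a bystander is shifted by more than 30 mm or tipped by more than 0.5 rad (distance of any of cup_blue, wash_bottle, dropper_0, dropper_1, timer, petri_0 from where it was at the start of the episode above 0.03 m or angle between any of cup_blue, wash_bottle, dropper_0, dropper_1, timer, petri_0's own z axis and vertical above 0.5 rad).
It also fails if it takes over 48 s, if anything falls off the work surface, if the arm or the gripper's body presses on something with over 40 N, if the wrist force passes 120 N, or if a joint passes its speed limit or range.

## Working session

There is one attempt and no reset: what is moved stays moved. The work goes in short steps, Python scripts to look and compute and a tool call to move; the robot and the scene stay as the last step left them, time stands still between calls to the robot, and variables do not carry over. Pictures are saved under pics/ and viewed, at most 10 in all, crops included, and the job is handed in when it is done.

Besides the shell and the picture viewer there is one more tool, called after "Emit:" in YAML: its name, and indented under it one key for each argument. move_arm: Moves the arm, as the interface text tells. Scaled input: -1 to 1 covers 0.5 m each way for a shift and 180 degrees each way for a turn. Its arguments: {"type":"object","properties":{"increments":{"type":"array","items":{"type":"object","properties":{"rx":{"type":"number","minimum":-1,"maximum":1},"ry":{"type":"number","minimum":-1,"maximum":1},"rz":{"type":"number","minimum":-1,"maximum":1},"x":{"type":"number","minimum":-1,"maximum":1},"y":{"type":"number","minimum":-1,"maximum":1},"z":{"type":"number","minimum":-1,"maximum":1},"jaw":{"type":"number"}}}},"grip_force":{"type":"number"}},"required":["increments"]}

```bash
mkdir -p pics; python3 - <<'E'
from rig import manip
import cv2, numpy as np
for n in ("scene","top"):
    f=manip.grab_frame(n); cv2.imwrite(f"pics/{n}0.png",f["color"][:,:,::-1]); np.savez(f"{n}0.npz",**f)
    print(n,f["K"].tolist(),np.round(f["R"],3).tolist(),np.round(f["t"],3).tolist())
print(manip.state())
E
```

```text
scene [[500.60743607910257, 0.0, 287.8753143493381], [0.0, 500.60743607910257, 216.38725498754414], [0.0, 0.0, 1.0]] [[-0.733, -0.68, -0.014], [-0.455, 0.505, -0.733], [0.505, -0.531, -0.68]] [0.334, 0.429, 1.063]
top [[503.41330335074815, 0.0, 279.8292319948435], [0.0, 503.41330335074815, 213.19305187811068], [0.0, 0.0, 1.0]] [[0.015, -0.999, 0.028], [-0.981, -0.02, -0.192], [0.192, -0.025, -0.981]] [-0.168, 0.577, 1.301]
{'clock': 0.1, 'qpos': array([-1.18178062e+00,  1.16408196e-01,  1.44218277e+00, -8.19109098e-06,
        1.58402482e+00, -3.78323294e-02]), 'qd': array([ 0.00010504, -0.00122327, -0.00118474,  0.00070157, -0.00221992,
        0.00068703]), 'effort': array([ 2.42393377e-03, -7.22889733e+01, -6.23864865e+01,  7.81405717e-02,
        2.27931747e-02, -8.96174629e-05]), 'position': array([ 0.27935086, -0.61427533,  0.21800886]), 'eef_rot': array([[ 9.10275243e-01,  4.14003412e-01, -3.95632177e-04],
       [ 4.14003600e-01, -9.10274755e-01,  9.43586045e-04],
       [ 3.05138591e-05, -1.02271616e-03, -9.99999477e-01]]), 'force': array([ 0.1576837 ,  1.04945819, -0.32744453]), 'ft_torque': array([1.86716613e-02, 2.61457442e-05, 1.61833333e-03]), 'gripper_force': 0.0, 'finger_gap': 0.9988948083573329}
```

View pics/scene0.png

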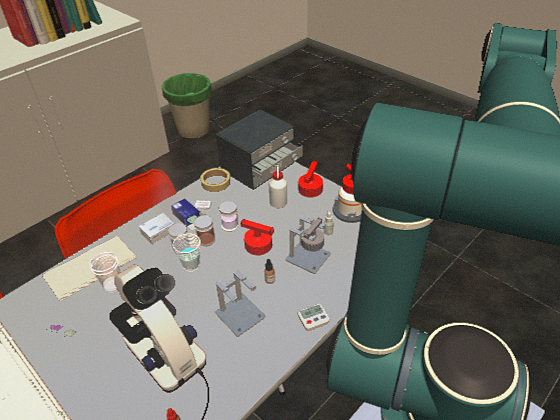

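View pics/top0.png

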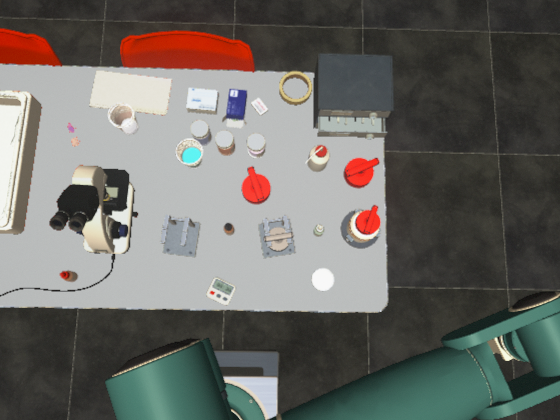

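The top view shows the jar with the red cap at about (365,225), the empty stand at (180,235), the full stand at (277,237), and loose red look-alikes at (256,187) and (359,172). Next I'll measure the cap and the stand.

```bash
cat > h.py <<'E'
import numpy as np, cv2
def ray(f,p,z):
    R,t=f["R"],f["t"]; c=-R.T@t
    d=R.T@np.linalg.solve(f["K"],[p[0],p[1],1.]); return c+d*(z-c[2])/d[2]
def proj(f,X):
    c=f["K"]@(f["R"]@np.asarray(X)+f["t"]); return c[:2]/c[2]
def red(img):
    h=cv2.cvtColor(img,cv2.COLOR_RGB2HSV)
    return (((h[...,0]<6)|(h[...,0]>174))&(h[...,1]>170)&(h[...,2]>90)).astype(np.uint8)
E
python3 - <<'E'
from h import *
f=dict(np.load("top0.npz")); im=f["color"]
print("cam",-f["R"].T@f["t"])
for n,p,z in (("jar",(363,228),.0),("capdeck",(368,222),.12),("stand_e",(181,238),.0),("stand_f",(278,240),0),("drop1",(319,229),.08),("drop0",(228,228),.08),("timer",(221,291),.02),("petri",(322,280),.01),("bottle",(319,155),.1),("red1",(359,172),.03),("red2",(256,187),.03)):
    print(n,ray(f,p,z).round(3))
a=cv2.resize(im[190:270,320:400],None,fx=5,fy=5,interpolation=cv2.INTER_CUBIC)
b=cv2.resize(im[200:280,140:220],None,fx=5,fy=5,interpolation=cv2.INTER_CUBIC)
cv2.imwrite("pics/zoom.png",np.hstack([a,b])[:,:,::-1])
E
```

```text
cam [ 0.31784716 -0.12461105  1.39200249]
jar [ 0.553 -0.395  0.   ]
capdeck [ 0.549 -0.385  0.12 ]
stand_e [0.515 0.114 0.   ]
stand_f [ 0.514 -0.156  0.   ]
drop1 [ 0.535 -0.262  0.08 ]
drop0 [ 0.533 -0.022  0.08 ]
timer [ 0.371 -0.004  0.02 ]
petri [ 0.405 -0.278  0.01 ]
bottle [ 0.732 -0.26   0.1  ]
red1 [ 0.708 -0.38   0.03 ]
red2 [ 0.658 -0.092  0.03 ]
```

View pics/zoom.png

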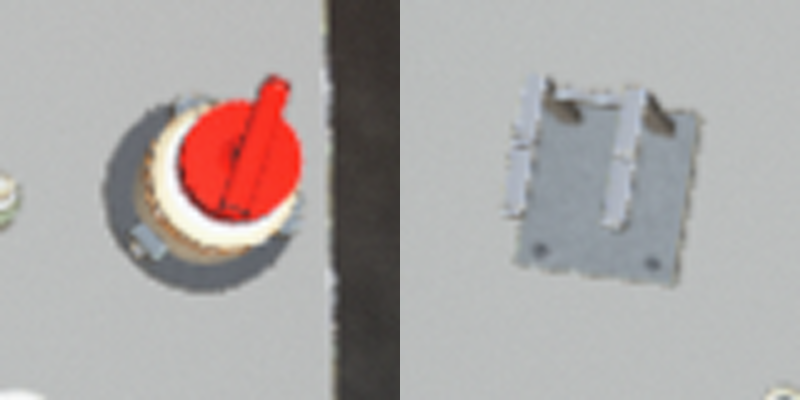

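Zoom: the bar ends are near full-image pixels (375,206) and (367,233). The prongs run (162.4,242.6)→(167.6,215) and (183,245)→(187,218.4).

```bash
python3 - <<'E'
from h import *
from rig import manip
f=dict(np.load("top0.npz"))
a,b=ray(f,(375,206.4),.149),ray(f,(367,233),.149)
print("bar",a,b,(a+b)/2,np.degrees(np.arctan2(*(a-b)[1::-1])),np.linalg.norm(a-b))
P=[ray(f,p,.119) for p in ((162.4,242.6),(183,245),(167.6,215),(187,218.4))]
print(np.round(P,3)); fr=(P[0]+P[1])/2; re=(P[2]+P[3])/2; d=(re-fr)[:2]
print("front",fr,"rear",re,np.degrees(np.arctan2(d[1],d[0])),np.hypot(*d),"seat",fr[:2]+d/np.hypot(*d)*.02)
y=(P[0]-P[1])[:2]+(P[2]-P[3])[:2]; print("y ang",np.degrees(np.arctan2(y[1],y[0])))
s=manip.state(); R=s["eef_rot"]
print("delta tool", R.T@(np.array([.53,-.39,.27])-s["position"]))
E
```

```text
bar [ 0.58399992 -0.39729065  0.149     ] [ 0.51532741 -0.37560643  0.149     ] [ 0.54966367 -0.38644854  0.149     ] -17.524168924510032 0.07201471428970965
[[0.486 0.139 0.119]
 [0.48  0.087 0.119]
 [0.557 0.13  0.119]
 [0.549 0.081 0.119]]
front [0.48301964 0.11338946 0.119     ] rear [0.55301571 0.10555078 0.119     ] -6.389782655507578 0.0704336201761184 seat [0.5028954  0.11116363]
y ang 82.72850047419566
delta tool [ 0.32101209 -0.10043574 -0.05187865]
```

Emit:
move_arm:
  increments:
    - {"x":0.09,"y":-0.028,"z":-0.0145}
    - {"x":0.09,"y":-0.028,"z":-0.0145}
    - {"x":0.09,"y":-0.028,"z":-0.0145}
    - {"x":0.09,"y":-0.028,"z":-0.0145}
    - {"x":0.09,"y":-0.028,"z":-0.0145}
    - {"x":0.09,"y":-0.028,"z":-0.0145}
    - {"x":0.1,"y":-0.033,"z":-0.0145}
    - {"rz":0.058}
    - {"rz":0.058}
    - {"rz":0.058}
    - {"rz":0.058}
    - {}

```text
invalid input at $.increments[0]: expected keys rx, ry, rz, x, y, z, jaw
```

```bash
python3 - <<'E'
from rig import manip
from h import *
f=manip.grab_frame("wrist"); cv2.imwrite("pics/w1.png",f["color"][:,:,::-1]); np.savez("w1.npz",**f)
print(-f["R"].T@f["t"],proj(f,[.55,-.386,.156]),manip.state()["position"],manip.state()["eef_rot"])
E
```

```text
[ 0.35599854 -0.58038921  0.38348133] [  37.4297347 -579.7500409] [ 0.27937528 -0.61431403  0.21810622] [[ 9.10298863e-01  4.13951538e-01 -3.22296566e-04]
 [ 4.13951662e-01 -9.10298531e-01  7.78478201e-04]
 [ 2.88661574e-05 -8.42063021e-04 -9.99999645e-01]]
```

View pics/w1.png

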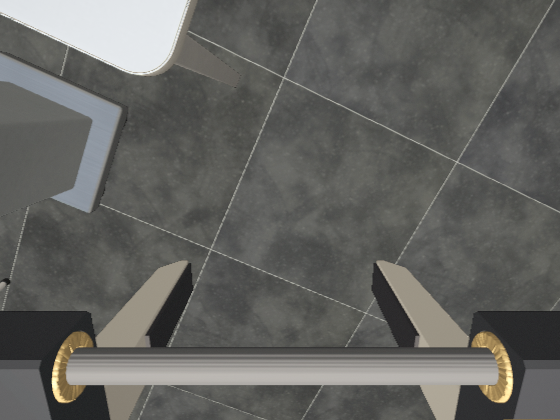

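The wrist view shows only the floor: the move was refused because every key is required. I'll resend it with full rows.

Emit:
move_arm:
  increments:
    - {"x":0.09,"y":-0.052,"z":-0.011,"rx":0,"ry":0,"rz":0,"jaw":1}
    - {"x":0.09,"y":-0.052,"z":-0.011,"rx":0,"ry":0,"rz":0,"jaw":1}
    - {"x":0.09,"y":-0.052,"z":-0.011,"rx":0,"ry":0,"rz":0,"jaw":1}
    - {"x":0.09,"y":-0.052,"z":-0.011,"rx":0,"ry":0,"rz":0,"jaw":1}
    - {"x":0.09,"y":-0.052,"z":-0.011,"rx":0,"ry":0,"rz":0,"jaw":1}
    - {"x":0.09,"y":-0.052,"z":-0.011,"rx":0,"ry":0,"rz":0,"jaw":1}
    - {"x":0,"y":0,"z":0,"rx":0,"ry":0,"rz":0.058,"jaw":1}
    - {"x":0,"y":0,"z":0,"rx":0,"ry":0,"rz":0.058,"jaw":1}
    - {"x":0,"y":0,"z":0,"rx":0,"ry":0,"rz":0.058,"jaw":1}
    - {"x":0,"y":0,"z":0,"rx":0,"ry":0,"rz":0.059,"jaw":1}
    - {"x":0,"y":0,"z":0,"rx":0,"ry":0,"rz":0,"jaw":1}
    - {"x":0,"y":0,"z":0,"rx":0,"ry":0,"rz":0,"jaw":1}

```text
clock: 1.65
position: [0.4606, -0.3607, 0.2515]
eef_rot: [[0.955, -0.296, -0.0], [-0.296, -0.955, 0.0], [-0.0, -0.0, -1.0]]
force: [-0.2, 0.3, -0.6]
finger_gap: 1.002
gripper_force: 0.0
```

```bash
python3 - <<'E'
from rig import manip
from h import *
f=manip.grab_frame("wrist"); cv2.imwrite("pics/w2.png",f["color"][:,:,::-1]); np.savez("w2.npz",**f)
print(-f["R"].T@f["t"],proj(f,[.55,-.386,.156]),manip.state()["position"],manip.state()["eef_rot"],manip.state()["force"])
E
```

```text
[ 0.54096118 -0.38632581  0.41701206] [277.75218982  92.45917585] [ 0.46061044 -0.36065312  0.25154979] [[ 9.54882121e-01 -2.96985068e-01 -7.45309949e-05]
 [-2.96985059e-01 -9.54882120e-01  1.09315711e-04]
 [-1.03633448e-04 -8.22490262e-05 -9.99999991e-01]] [-0.01447664 -0.01894228  0.16003369]
```

View pics/w2.png

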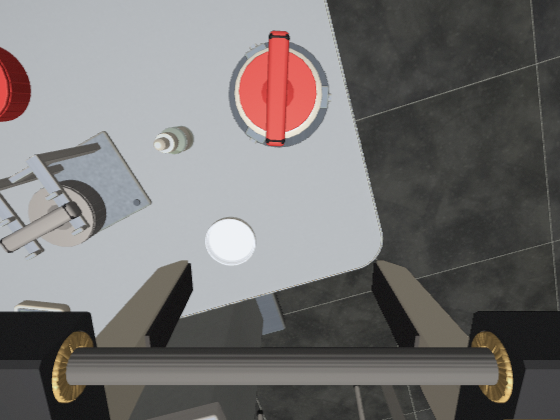

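The bar is nearly aligned with the tool: its centreline runs from about (279.5,33) to (276.5,144), and the deck disc is centred near (279,92).

```bash
python3 - <<'E'
from h import *
f=dict(np.load("w2.npz"))
m=red(f["color"]); n,l,s,c=cv2.connectedComponentsWithStats(m); i=l[92,279]; print(s[i],c[i])
ys,xs=np.where((l==i))
# deck: circle from left/right extent
row=[(xs[ys==r].min(),xs[ys==r].max()) for r in range(80,104,4)]; print(row)
a,b=ray(f,(279.5,33),.156),ray(f,(276.7,143),.156); print((a+b)/2,np.degrees(np.arctan2(*(a-b)[1::-1])),np.linalg.norm(a-b))
print("deck",ray(f,(279,92),.12), "w", np.linalg.norm(ray(f,(row[3][0],92),.12)-ray(f,(row[3][1],92),.12)))
T=np.array([.4606,-.3607,0]);R=np.array([[.9549,-.297,0],[-.297,-.9549,0],[0,0,-1]])
print("tool delta",R.T@((a+b)/2-T), R.T@(ray(f,(279,92),.12)-T))
E
```

```text
[     0      0    560    420 233606] [280.73029802 210.32499593]
[(np.int64(0), np.int64(559)), (np.int64(0), np.int64(559)), (np.int64(0), np.int64(559)), (np.int64(0), np.int64(559)), (np.int64(0), np.int64(559)), (np.int64(0), np.int64(559))]
[ 0.55122234 -0.38659052  0.156     ] -18.929818576606248 0.07150930884357883
deck [ 0.55128183 -0.38699527  0.12      ] w 0.4399756317840456
tool delta [ 0.09422476 -0.00219197 -0.156     ] [ 0.09440178 -0.00182315 -0.12      ]
```

Emit:
move_arm:
  increments:
    - {"x":0.094,"y":-0.002,"z":0,"rx":0,"ry":0,"rz":0.008,"jaw":0}
    - {"x":0.094,"y":-0.002,"z":0,"rx":0,"ry":0,"rz":0,"jaw":-0.1}
    - {"x":0,"y":0,"z":0.08,"rx":0,"ry":0,"rz":0,"jaw":-0.1}
    - {"x":0,"y":0,"z":0.08,"rx":0,"ry":0,"rz":0,"jaw":-0.1}
    - {"x":0,"y":0,"z":0.05,"rx":0,"ry":0,"rz":0,"jaw":-0.1}
    - {"x":0,"y":0,"z":0.03,"rx":0,"ry":0,"rz":0,"jaw":-0.1}
    - {"x":0,"y":0,"z":0.01,"rx":0,"ry":0,"rz":0,"jaw":-0.1}
    - {"x":0,"y":0,"z":0,"rx":0,"ry":0,"rz":0,"jaw":-0.1}
    - {"x":0,"y":0,"z":0,"rx":0,"ry":0,"rz":0,"jaw":-0.1}

```text
clock: 2.82
position: [0.5509, -0.3884, 0.1279]
eef_rot: [[0.946, -0.324, 0.001], [-0.324, -0.946, -0.001], [0.001, 0.0, -1.0]]
force: [0.7, -0.3, 0.5]
finger_gap: 0.45
gripper_force: 0.0
```

Emit:
move_arm:
  increments:
    - {"x":0,"y":-0.003,"z":0.009,"rx":0,"ry":0,"rz":0,"jaw":-0.1}
    - {"x":0,"y":0,"z":0,"rx":0,"ry":0,"rz":0,"jaw":-0.5}
    - {"x":0,"y":0,"z":0,"rx":0,"ry":0,"rz":0,"jaw":-0.6}
    - {"x":0,"y":0,"z":0,"rx":0,"ry":0,"rz":0,"jaw":-1}
    - {"x":0,"y":0,"z":0,"rx":0,"ry":0,"rz":0,"jaw":-1}
    - {"x":0,"y":0,"z":0,"rx":0,"ry":0,"rz":0,"jaw":-1}
    - {"x":0,"y":0,"z":0,"rx":0,"ry":0,"rz":0,"jaw":-1}
  grip_force: 15

```text
clock: 3.7
position: [0.5512, -0.3862, 0.1222]
eef_rot: [[0.946, -0.324, 0.0], [-0.324, -0.946, 0.001], [-0.0, -0.001, -1.0]]
force: [1.7, 4.8, 0.9]
finger_gap: 0.152
gripper_force: 15.0
```

Emit:
move_arm:
  increments:
    - {"x":0,"y":-0.001,"z":0,"rx":0,"ry":0,"rz":0,"jaw":-1}
    - {"x":0,"y":0,"z":0.004,"rx":0,"ry":0,"rz":0,"jaw":-1}
    - {"x":0,"y":0,"z":0.004,"rx":0,"ry":0,"rz":0,"jaw":-1}
    - {"x":0,"y":0,"z":0,"rx":0,"ry":0,"rz":0,"jaw":-1}
    - {"x":0,"y":0,"z":0,"rx":0,"ry":0,"rz":0,"jaw":-1}
  grip_force: 30

```text
clock: 4.32
position: [0.5513, -0.3863, 0.1191]
eef_rot: [[0.946, -0.324, 0.001], [-0.324, -0.946, -0.0], [0.001, 0.0, -1.0]]
force: [-2.8, 4.7, 9.3]
finger_gap: 0.154
gripper_force: 30.0
```

Emit:
move_arm:
  increments:
    - {"x":0,"y":0,"z":0.004,"rx":0,"ry":0,"rz":0,"jaw":-1}
    - {"x":0,"y":0,"z":0.002,"rx":0,"ry":0,"rz":0,"jaw":-1}
    - {"x":0,"y":0,"z":0,"rx":0,"ry":0,"rz":0,"jaw":-1}
    - {"x":0,"y":0,"z":0,"rx":0,"ry":0,"rz":0,"jaw":-1}
  grip_force: 30

```text
clock: 4.82
position: [0.5514, -0.3863, 0.1164]
eef_rot: [[0.946, -0.324, 0.001], [-0.324, -0.946, -0.0], [0.001, 0.0, -1.0]]
force: [-2.4, 4.5, 10.5]
finger_gap: 0.154
gripper_force: 30.0
```

```bash
python3 - <<'E'
from rig import manip
from h import *
f=manip.grab_frame("scene"); print(proj(f,[.55,-.386,.13]))
u,v=proj(f,[.55,-.386,.13]).astype(int); 
cv2.imwrite("pics/s1.png",cv2.resize(f["color"][max(v-60,0):v+60,u-70:u+70,::-1],None,fx=5,fy=5,interpolation=cv2.INTER_CUBIC))
s=manip.state();print(s["position"],s["force"],s["ft_torque"])
E
```

```text
[353.57286924 178.14993346]
[ 0.5513507  -0.38630546  0.11637068] [-4.09574314  5.56286654  9.59854388] [ 1.04883042  0.59770784 -0.03803045]
```

Emit:
move_arm:
  increments:
    - {"x":0,"y":0,"z":0.002,"rx":0,"ry":0,"rz":0,"jaw":-1}
    - {"x":0,"y":0,"z":0,"rx":0,"ry":0,"rz":0,"jaw":-1}
    - {"x":0,"y":0,"z":0,"rx":0,"ry":0,"rz":0,"jaw":-1}

```text
clock: 5.25
position: [0.5513, -0.3863, 0.1154]
eef_rot: [[0.946, -0.324, 0.001], [-0.324, -0.946, -0.0], [0.001, 0.0, -1.0]]
force: [-4.4, 5.8, 11.7]
finger_gap: 0.155
gripper_force: 30.0
```

Emit:
move_arm:
  increments:
    - {"x":0,"y":0,"z":0.002,"rx":0,"ry":0,"rz":0,"jaw":-1}
    - {"x":0,"y":0,"z":0,"rx":0,"ry":0,"rz":0,"jaw":-1}
    - {"x":0,"y":0,"z":0,"rx":0,"ry":0,"rz":0,"jaw":-1}

```text
clock: 5.62
position: [0.5514, -0.3863, 0.1152]
eef_rot: [[0.946, -0.324, 0.001], [-0.324, -0.946, -0.001], [0.001, 0.0, -1.0]]
force: [-6.1, 7.6, 17.9]
finger_gap: 0.153
gripper_force: 30.0
```

Bottom found at TCP z of about 0.1152, so I'll back off to roughly 6 mm pressed and start the turn.

Emit:
move_arm:
  increments:
    - {"x":0,"y":0,"z":-0.004,"rx":0,"ry":0,"rz":0,"jaw":-1}
    - {"x":0,"y":0,"z":0,"rx":0,"ry":0,"rz":-0.014,"jaw":-1}
    - {"x":0,"y":0,"z":0,"rx":0,"ry":0,"rz":-0.028,"jaw":-1}
    - {"x":0,"y":0,"z":0,"rx":0,"ry":0,"rz":-0.014,"jaw":-1}
    - {"x":0,"y":0,"z":0,"rx":0,"ry":0,"rz":0,"jaw":-1}

```text
clock: 6.25
position: [0.5518, -0.3866, 0.1167]
eef_rot: [[0.988, -0.153, 0.002], [-0.153, -0.988, -0.001], [0.002, 0.001, -1.0]]
force: [1.3, 3.3, 10.0]
finger_gap: 0.154
gripper_force: 30.0
```

Emit:
move_arm:
  increments:
    - {"x":0,"y":0,"z":0.001,"rx":0,"ry":0,"rz":-0.028,"jaw":-1}
    - {"x":0,"y":0,"z":0,"rx":0,"ry":0,"rz":-0.028,"jaw":-1}
    - {"x":0,"y":0,"z":0,"rx":0,"ry":0,"rz":-0.028,"jaw":-1}
    - {"x":0,"y":0,"z":0,"rx":0,"ry":0,"rz":-0.028,"jaw":-1}
    - {"x":0,"y":0,"z":0,"rx":0,"ry":0,"rz":-0.028,"jaw":-1}
    - {"x":0,"y":0,"z":0,"rx":0,"ry":0,"rz":-0.028,"jaw":-1}
    - {"x":0,"y":0,"z":0,"rx":0,"ry":0,"rz":-0.028,"jaw":-1}
    - {"x":0,"y":0,"z":0,"rx":0,"ry":0,"rz":-0.028,"jaw":-1}
    - {"x":0,"y":0,"z":0,"rx":0,"ry":0,"rz":-0.028,"jaw":-1}
    - {"x":0,"y":0,"z":0,"rx":0,"ry":0,"rz":-0.028,"jaw":-1}
    - {"x":0,"y":0,"z":0,"rx":0,"ry":0,"rz":0,"jaw":-1}
    - {"x":0,"y":0,"z":0,"rx":0,"ry":0,"rz":0,"jaw":-1}

```text
clock: 7.75
position: [0.5521, -0.3866, 0.1163]
eef_rot: [[0.748, 0.663, 0.003], [0.663, -0.748, -0.001], [0.001, 0.003, -1.0]]
force: [3.1, 2.6, 11.3]
finger_gap: 0.151
gripper_force: 30.0
```

Emit:
move_arm:
  increments:
    - {"x":0,"y":0,"z":-0.01,"rx":0,"ry":0,"rz":0,"jaw":-1}
    - {"x":0,"y":0,"z":-0.01,"rx":0,"ry":0,"rz":0,"jaw":-1}
    - {"x":0,"y":0,"z":-0.01,"rx":0,"ry":0,"rz":0,"jaw":-1}
    - {"x":0,"y":0,"z":0,"rx":0,"ry":0,"rz":0,"jaw":-1}
    - {"x":0,"y":0,"z":0,"rx":0,"ry":0,"rz":0,"jaw":-1}

```text
clock: 8.38
position: [0.5509, -0.3863, 0.129]
eef_rot: [[0.748, 0.663, -0.001], [0.663, -0.748, 0.0], [-0.0, -0.001, -1.0]]
force: [-0.3, 0.5, -1.8]
finger_gap: 0.15
gripper_force: 30.0
```

Cap is free. Lift, carry to in front of the empty stand, and align.

Emit:
move_arm:
  increments:
    - {"x":0,"y":0,"z":-0.06,"rx":0,"ry":0,"rz":0,"jaw":-1}
    - {"x":0,"y":0,"z":-0.08,"rx":0,"ry":0,"rz":0,"jaw":-1}
    - {"x":0,"y":0,"z":-0.08,"rx":0,"ry":0,"rz":0,"jaw":-1}
    - {"x":0,"y":0,"z":-0.06,"rx":0,"ry":0,"rz":0,"jaw":-1}
    - {"x":0.04,"y":-0.077,"z":0,"rx":0,"ry":0,"rz":0,"jaw":-1}
    - {"x":0.04,"y":-0.077,"z":0,"rx":0,"ry":0,"rz":0,"jaw":-1}
    - {"x":0.04,"y":-0.077,"z":0,"rx":0,"ry":0,"rz":0,"jaw":-1}
    - {"x":0.04,"y":-0.077,"z":0,"rx":0,"ry":0,"rz":0,"jaw":-1}
    - {"x":0.04,"y":-0.077,"z":0,"rx":0,"ry":0,"rz":0,"jaw":-1}
    - {"x":0.04,"y":-0.077,"z":0,"rx":0,"ry":0,"rz":0,"jaw":-1}
    - {"x":0.04,"y":-0.077,"z":0,"rx":0,"ry":0,"rz":0,"jaw":-1}
    - {"x":0.04,"y":-0.077,"z":0,"rx":0,"ry":0,"rz":0,"jaw":-1}
    - {"x":0.04,"y":-0.077,"z":0,"rx":0,"ry":0,"rz":0,"jaw":-1}
    - {"x":0.04,"y":-0.077,"z":0,"rx":0,"ry":0,"rz":0,"jaw":-1}
    - {"x":0.04,"y":-0.077,"z":0,"rx":0,"ry":0,"rz":0,"jaw":-1}
    - {"x":0.04,"y":-0.077,"z":0,"rx":0,"ry":0,"rz":0,"jaw":-1}
    - {"x":0,"y":0,"z":0,"rx":0,"ry":0,"rz":-0.058,"jaw":-1}
    - {"x":0,"y":0,"z":0,"rx":0,"ry":0,"rz":-0.058,"jaw":-1}
    - {"x":0,"y":0,"z":0,"rx":0,"ry":0,"rz":-0.058,"jaw":-1}
    - {"x":0,"y":0,"z":0,"rx":0,"ry":0,"rz":-0.056,"jaw":-1}

```text
clock: 10.88
position: [0.4242, 0.1186, 0.2693]
eef_rot: [[0.117, 0.993, -0.0], [0.993, -0.117, -0.0], [-0.0, -0.0, -1.0]]
force: [0.3, -0.6, -1.7]
finger_gap: 0.152
gripper_force: 30.0
```

```bash
python3 - <<'E'
from rig import manip
from h import *
f=manip.grab_frame("wrist"); cv2.imwrite("pics/w3.png",f["color"][:,:,::-1]); np.savez("w3.npz",**f)
s=manip.state();print(s["position"],s["eef_rot"].round(3),s["force"],s["finger_gap"],proj(f,[.503,.111,.115]))
f=manip.grab_frame("scene"); np.savez("s3.npz",**f)
E
```

```text
[0.42421247 0.11855646 0.26932946] [[ 0.108  0.994 -0.   ]
 [ 0.994 -0.108 -0.   ]
 [-0.    -0.    -1.   ]] [-0.66246927  1.11961363 -2.27407178] 0.1560872667883588 [367.27014465 198.24388967]
```

View pics/w3.png

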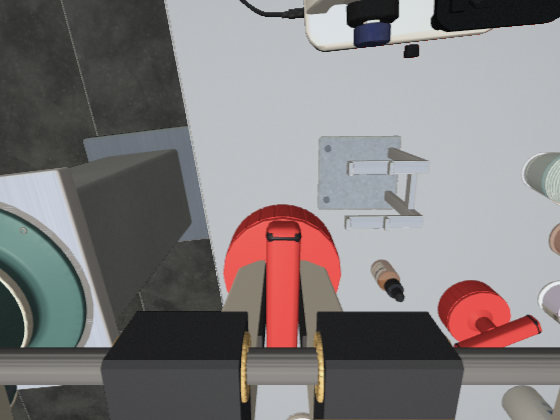

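The cap is held squarely. The prongs show with lips at (348,168) and (346,222) and rear ends at (428,167) and (422,221).

```bash
python3 - <<'E'
from h import *
f=dict(np.load("w3.npz"))
P=[ray(f,p,z) for p,z in (((348,168),.12),((346,222),.12),((428,167),.115),((422,221),.115))]
print(np.round(P,4)); fr=(P[0]+P[1])/2; re=(P[2]+P[3])/2; d=(re-fr)[:2];L=np.hypot(*d)
y=sum((P[0]-P[1],P[2]-P[3]))[:2]; print(np.degrees(np.arctan2(d[1],d[0])),L,np.degrees(np.arctan2(y[1],y[0])),np.hypot(*y)/2,"seat",fr[:2]+d/L*.02)
R=np.array([[.111,.994,0],[.994,-.111,0],[0,0,-1]]);
print("bar end px->",ray(f,(284,232),.30))
for s in (fr[:2]+d/L*.02,np.array([.503,.111])): print("delta tool",R.T@np.append(s-[.4242,.1186],0))
E
```

```text
[[0.4862 0.1421 0.12  ]
 [0.4813 0.0919 0.12  ]
 [0.5586 0.1337 0.115 ]
 [0.5533 0.0828 0.115 ]]
-6.893264034167996 0.07278776681044326 84.21831174804639 0.05080515804098722 seat [0.50357038 0.11460473]
bar end px-> [0.42932312 0.15316285 0.3       ]
delta tool [0.00483881 0.07933763 0.        ]
delta tool [0.0011924 0.0791708 0.       ]
```

Emit:
move_arm:
  increments:
    - {"x":0.007,"y":0,"z":0.05,"rx":0,"ry":0,"rz":0,"jaw":-1}
    - {"x":0,"y":0,"z":0.07,"rx":0,"ry":0,"rz":0,"jaw":-1}
    - {"x":0,"y":0,"z":0.07,"rx":0,"ry":0,"rz":0,"jaw":-1}
    - {"x":0,"y":0,"z":0.07,"rx":0,"ry":0,"rz":0,"jaw":-1}
    - {"x":0,"y":0,"z":0.044,"rx":0,"ry":0,"rz":0,"jaw":-1}
    - {"x":0,"y":0,"z":0.02,"rx":0,"ry":0,"rz":0,"jaw":-1}
    - {"x":0,"y":0,"z":0,"rx":0,"ry":0,"rz":0,"jaw":-1}
    - {"x":0,"y":0,"z":0,"rx":0,"ry":0,"rz":0,"jaw":-1}

```text
clock: 11.98
position: [0.4252, 0.1222, 0.1087]
eef_rot: [[0.124, 0.992, 0.001], [0.992, -0.124, 0.0], [0.0, 0.001, -1.0]]
force: [0.2, -0.1, -1.6]
finger_gap: 0.152
gripper_force: 30.0
```

```bash
python3 - <<'E'
from rig import manip
from h import *
s=manip.state();p=s["position"];R=s["eef_rot"];print(p,R.round(3),s["force"])
print("delta tool",R.T@(np.array([.5035,.1138,.107])-p))
f=manip.grab_frame("scene"); u,v=proj(f,[.46,.115,.12]).astype(int); print(u,v)
a=f["color"][v-50:v+50,u-65:u+65,::-1]
cv2.imwrite("pics/s4.png",cv2.resize(a,None,fx=5,fy=5,interpolation=cv2.INTER_CUBIC))
E
```

```text
[0.42518745 0.12222393 0.10868319] [[ 0.124  0.992  0.001]
 [ 0.992 -0.124  0.   ]
 [ 0.     0.001 -1.   ]] [ 0.2124562  -0.14972584 -1.60873005]
delta tool [0.00132345 0.07875116 0.00177598]
251 298
```

View pics/s4.png

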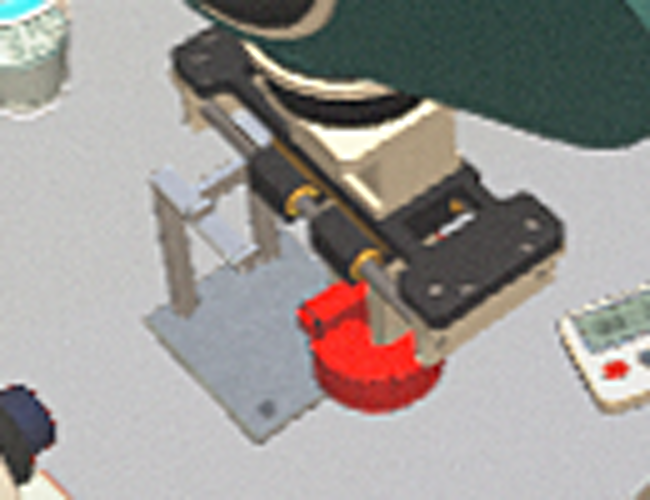

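The cap hangs level in front of the fork with its bar just above prong height. Moving it in.

Emit:
move_arm:
  increments:
    - {"x":0.003,"y":0.02,"z":0.002,"rx":0,"ry":0,"rz":0,"jaw":-1}
    - {"x":0,"y":0.025,"z":0,"rx":0,"ry":0,"rz":0,"jaw":-1}
    - {"x":0,"y":0.025,"z":0,"rx":0,"ry":0,"rz":0,"jaw":-1}
    - {"x":0,"y":0.025,"z":0,"rx":0,"ry":0,"rz":0,"jaw":-1}
    - {"x":0,"y":0.025,"z":0,"rx":0,"ry":0,"rz":0,"jaw":-1}
    - {"x":0,"y":0.02,"z":0,"rx":0,"ry":0,"rz":0,"jaw":-1}
    - {"x":0,"y":0.018,"z":0,"rx":0,"ry":0,"rz":0,"jaw":-1}
    - {"x":0,"y":0,"z":0,"rx":0,"ry":0,"rz":0,"jaw":-1}
    - {"x":0,"y":0,"z":0,"rx":0,"ry":0,"rz":0,"jaw":-1}

```text
clock: 13.15
position: [0.5032, 0.114, 0.1066]
eef_rot: [[0.123, 0.992, -0.0], [0.992, -0.123, 0.0], [0.0, -0.0, -1.0]]
force: [-0.3, 0.4, -1.7]
finger_gap: 0.156
gripper_force: 30.0
```

Over the seat with no contact. Lower about 10 mm, then creep.

Emit:
move_arm:
  increments:
    - {"x":0,"y":0,"z":0.01,"rx":0,"ry":0,"rz":0,"jaw":-1}
    - {"x":0,"y":0,"z":0.008,"rx":0,"ry":0,"rz":0,"jaw":-1}
    - {"x":0,"y":0,"z":0.003,"rx":0,"ry":0,"rz":0,"jaw":-1}
    - {"x":0,"y":0,"z":0,"rx":0,"ry":0,"rz":0,"jaw":-1}
    - {"x":0,"y":0,"z":0,"rx":0,"ry":0,"rz":0,"jaw":-1}

```text
clock: 13.78
position: [0.5034, 0.1139, 0.0963]
eef_rot: [[0.123, 0.992, 0.0], [0.992, -0.123, 0.0], [0.0, 0.0, -1.0]]
force: [0.3, -0.3, -1.5]
finger_gap: 0.151
gripper_force: 30.0
```

Emit:
move_arm:
  increments:
    - {"x":0,"y":0,"z":0.002,"rx":0,"ry":0,"rz":0,"jaw":-1}
    - {"x":0,"y":0,"z":0.001,"rx":0,"ry":0,"rz":0,"jaw":-1}
    - {"x":0,"y":0,"z":0,"rx":0,"ry":0,"rz":0,"jaw":-1}
    - {"x":0,"y":0,"z":0,"rx":0,"ry":0,"rz":0,"jaw":-1}

```text
clock: 14.28
position: [0.5035, 0.1139, 0.0952]
eef_rot: [[0.123, 0.992, 0.0], [0.992, -0.123, 0.0], [0.0, 0.0, -1.0]]
force: [-3.8, -1.3, 5.2]
finger_gap: 0.154
gripper_force: 30.0
```

Contact at the expected height. Release and back up.

Emit:
move_arm:
  increments:
    - {"x":0,"y":0,"z":0,"rx":0,"ry":0,"rz":0,"jaw":-0.6}
    - {"x":0,"y":0,"z":0,"rx":0,"ry":0,"rz":0,"jaw":-0.3}
    - {"x":0,"y":0,"z":0,"rx":0,"ry":0,"rz":0,"jaw":-0.3}
    - {"x":0,"y":0,"z":0,"rx":0,"ry":0,"rz":0,"jaw":-0.3}
    - {"x":0,"y":0,"z":-0.02,"rx":0,"ry":0,"rz":0,"jaw":-0.3}
    - {"x":0,"y":0,"z":-0.04,"rx":0,"ry":0,"rz":0,"jaw":-0.3}
    - {"x":0,"y":0,"z":-0.07,"rx":0,"ry":0,"rz":0,"jaw":-0.3}
    - {"x":0,"y":0,"z":-0.07,"rx":0,"ry":0,"rz":0,"jaw":-0.3}
    - {"x":-0.1,"y":0,"z":-0.07,"rx":0,"ry":0,"rz":0,"jaw":-0.3}
    - {"x":-0.1,"y":0,"z":-0.05,"rx":0,"ry":0,"rz":0,"jaw":-0.3}
    - {"x":0,"y":0,"z":0,"rx":0,"ry":0,"rz":0,"jaw":-0.3}
    - {"x":0,"y":0,"z":0,"rx":0,"ry":0,"rz":0,"jaw":-0.3}

```text
clock: 15.78
position: [0.491, 0.0149, 0.2552]
eef_rot: [[0.123, 0.992, 0.001], [0.992, -0.123, 0.0], [0.0, 0.001, -1.0]]
force: [-1.0, -0.4, -0.2]
finger_gap: 0.35
gripper_force: 0.0
```

```bash
python3 - <<'E'
from rig import manip
from h import *
f=manip.grab_frame("wrist"); print(proj(f,[.5035,.1138,.13]))
s=manip.grab_frame("scene"); u,v=proj(s,[.5,.113,.115]).astype(int)
a=cv2.resize(s["color"][v-40:v+40,u-40:u+40],(420,420),interpolation=cv2.INTER_CUBIC)
cv2.imwrite("pics/end.png",cv2.resize(np.hstack([f["color"],a]),(800,343))[:,:,::-1]); print(manip.state()["force"])
E
```

```text
[281.86594514  83.4382672 ]
[ 0.03340822  0.10871814 -0.16129088]
```

View pics/end.png

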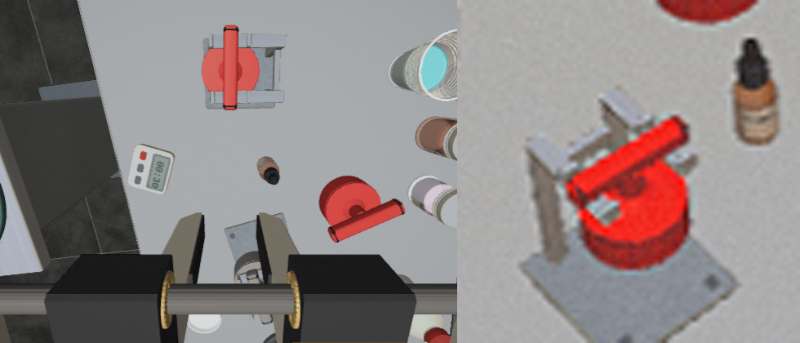

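The red cap hangs level, with its bar across both prongs at about (230,67) in the left view, and the gripper is clear. Handing in.

```bash
python3 -c "
from rig import manip
print(manip.finish_job())"
```

```text
the job is handed in; nothing more can be done
None
```

I opened the jar and hung the red cap on the empty drip stand, released and with the gripper clear, then handed the job in at about 16 s; the hand-in gave no verdict.

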